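Pack the round kiln props and close the rack

ROBOT

A 6-joint arm with a two-finger parallel gripper is mounted at the origin on the work surface. World frame = base frame: x ahead of the robot, y to its left, z up, the work surface at z = 0. Lengths are in m, angles in rad, forces in N, time in s.
With the tool pointing down it reaches from about 0.275 to 0.75 m from the base axis. Payload 10.2 kg.
Tool frame: the origin (TCP) lies midway between the tips of the shut fingers; the grasp point (between the pads) lies 19 mm behind it (env.hold_point_z is the distance from the TCP to the grasp point, in m); x points along the fingers, z is the direction in which the jaws open and shut, and the axes are right-handed (so a half turn about x gives the same grasp; the last joint's range is limited). The gripper opens to 85 mm and grips with 20 to 120 N. Pads are 22 mm wide; open, the fingers measure 114 mm over their backs; the gripper's body (76 mm by 85 mm) begins 54 mm behind the grasp point. The pads swing forward as they close: fully open they stand 13 mm farther back than shut.
Start: joints at [-1.379, 0.313, 1.498, -0, 1.331, -0.223], TCP at [0.212, -0.48, 0.231] pointing down, gripper open.
Joint ranges: [-2.94, 2.94], [-0.97, 2.17], [0.19, 2.56], [-1.23, 4.37], [0.02, 3.11], [-2.88, 2.88]. Speed limits (rad/s): [2.39, 2.39, 3.01, 3.14, 3.14, 3.14].

INTERFACE

Orientations are given as a unit quaternion [x, y, z, w].
In Python, from bench import env, kinematics, monitor, eyes, job gives the robot as it stands. The module is installed in compiled form; this text tells all that it offers. Calls block until the motion is done:
- env.reach(position, orientation): joint-space move of the TCP to a pose.
- env.movel(position, velocity=0.15, frame=None, guard=None): straight line of the TCP; frame=None keeps the orientation; velocity is the mean speed in m/s. With guard (N) it stops when the force on the tool has changed by that much, and returns True; else False.
- env.set_joints(angles): joint-space move.
- env.release() and env.close_gripper(effort=None): open the fingers fully, or close them until they stop; effort is the grip in N (None keeps the last).
- env.hold(seconds).
- kinematics.ik(position, orientation): joint angles nearest the present ones, or None.
- monitor.sense(): the state.
- eyes.grab_frame(name): name is "side" or "top" or "wrist"; returns a dict with "frame" (420x560x3 uint8, red, green, blue), "mtx" (3x3 intrinsics, pixels), "view" (4x4, takes a point from world to camera coordinates). Camera axes: x right, y down, z forward; pixel columns grow to the right and rows downward; lengths in m; the calibration is good to about 2 mm. A picture is of the moment at which its call begins. There is no depth.
A pose or a line that the arm cannot do raises env.MotionError and nothing moves.
- job.hand_in(): hands the job in, once; it reports no verdict.
The state is a dict: "clock": time; "joints": joint angles; "qvel": joint speeds; "joint_efforts": joint torques, N m; "position": TCP position; "ee_rot": TCP orientation; "contact_force": force on the tool from outside, world axes, zero at the start; "ft_torque": the same for the moment, N m; "finger_gap": opening from 0.0 (shut) to 1.0 (fully open).
Only numpy, scipy, OpenCV 4.12 (cv2) and the standard library are available. Lean on these libraries where they do the work, as an engineer would, in place of code of your own. Each camera call takes 0.05 s, during which the arm holds its last target.

TASK

Pack the plywood carrying rack: stand the three round kiln props upright in its rings, each in the ring of its own size (largest prop in the largest ring, smallest in the smallest), and leave the two square props standing where they are. Then close the rack with its plywood cover: lower it, handle up, so that both dowel pins come up through its two holes and it lies flat on the two end boards; let go of everything.

Things in the scene. Friction and masses are not known exactly. Their poses are not given: they have to be found in the camera images.
- rack: plywood rack, fixed, open along its y sides (mm). Base board 288 x 100 x 10; at each x end an upright end board 24 thick, 100 wide, top 68 above the table. On each end board, at x = -132 and +132, y = 0, a vertical steel pin, diameter 10, top 88 above the table, its last 5 tapered to diameter 5. Origin: centre of the underside, on the table; x along the length, z up.
- cover: loose plywood cover plate, 300 x 100 x 8 mm, 190 to 330 g, flat on the table at the start; through holes of diameter 14 at x = -132 and +132, y = 0. Handle bar on its middle: 90 along x, 20 along y, top 48 above the plate's underside. Origin: centre of the underside; x along the length, z up. May go on either way round; closed, its underside is 68 above the table.
- tube_large: the largest round kiln prop: buff fired-clay tube, outer diameter 50, bore 30, height 50, standing on end on the table. Origin: centre of its underside; z up along the tube. Loose, about 105 to 182 g.
- tube_medium: the middle-sized round kiln prop: buff fired-clay tube, outer diameter 38, bore 22, height 50, standing on end on the table. Origin: centre of its underside; z up along the tube. Loose, about 60 to 104 g.
- tube_small: the smallest round kiln prop: buff fired-clay tube, outer diameter 26, bore 14, height 50, standing on end on the table. Origin: centre of its underside; z up along the tube. Loose, about 30 to 52 g.
- square_large: the larger square kiln prop, which does not belong in the rack: buff fired-clay post of square section 46 x 46, square bore 26, height 50, standing on the table among the round ones. Origin: centre of its underside; x and y along its sides.
- square_small: the smaller square kiln prop, which does not belong in the rack: buff fired-clay post of square section 30 x 30, square bore 14, height 50, standing on the table among the round ones. Origin: centre of its underside; x and y along its sides.
- nest_large: the largest ring: dark wooden ring fixed on the rack's base board (mm), inner diameter 70, outer diameter 76, 10 high, open in the middle so that a prop stands on the base board inside it. Origin: centre of its underside, 10 above the table. The three rings sit in a row along the rack's x axis, 78 apart, in an order that changes.
- nest_medium: the middle-sized ring: dark wooden ring fixed on the rack's base board (mm), inner diameter 56, outer diameter 62, 10 high, open in the middle so that a prop stands on the base board inside it. Origin: centre of its underside, 10 above the table. The three rings sit in a row along the rack's x axis, 78 apart, in an order that changes.
- nest_small: the smallest ring: dark wooden ring fixed on the rack's base board (mm), inner diameter 42, outer diameter 48, 10 high, open in the middle so that a prop stands on the base board inside it. Origin: centre of its underside, 10 above the table. The three rings sit in a row along the rack's x axis, 78 apart, in an order that changes.
Things that resemble listed ones, but are neither listed nor needed, are in the scene too. What is shaped like the tube_large but red is not meant.

How it is judged:
By the outcome, as a careful person would: the job done as asked, in the order asked, and still so for the second after the job is handed in, with the robot touching nothing.
It also fails if it takes over 115 s, if anything falls off the work surface, if the arm or the gripper's body presses on something with over 40 N, if the wrist force passes 120 N, or if a joint passes its speed limit or range.

## Working session

There is one attempt and no reset: what is moved stays moved. The work goes in short steps, each a Python script; the robot and the scene stay as the last script left them, time stands still between calls to the robot, and variables do not carry over. Pictures are saved under pics/ and viewed, and the job is handed in when it is done.

```bash
mkdir -p pics; python3 - <<'E'
from bench import env, kinematics, monitor, eyes, job
import cv2, numpy as np
for n in ["side","top","wrist"]:
    f=eyes.grab_frame(n); cv2.imwrite(f"pics/{n}0.png",f["frame"][:,:,::-1]); print(n,f["mtx"].round(1).tolist(),f["view"].round(3).tolist())
s=monitor.sense(); print(s["clock"],s["position"],s["ee_rot"],s["finger_gap"],env.hold_point_z)
E
```

```text
side [[511.6, 0.0, 268.8], [0.0, 511.6, 213.1], [0.0, 0.0, 1.0]] [[0.968, -0.249, 0.023, -0.519], [-0.114, -0.519, -0.847, 0.091], [0.223, 0.818, -0.531, 0.915], [0.0, 0.0, 0.0, 1.0]]
top [[541.5, 0.0, 280.6], [0.0, 541.5, 208.2], [0.0, 0.0, 1.0]] [[-0.019, -1.0, 0.009, -0.011], [-0.986, 0.017, -0.165, 0.543], [0.165, -0.012, -0.986, 1.329], [0.0, 0.0, 0.0, 1.0]]
wrist [[313.1, 0.0, 278.6], [0.0, 313.1, 216.0], [0.0, 0.0, 1.0]] [[0.403, -0.915, -0.001, -0.525], [-0.864, -0.381, 0.328, -0.043], [-0.301, -0.131, -0.945, 0.381], [0.0, 0.0, 0.0, 1.0]]
0.15 [ 0.21153727 -0.48029064  0.23087116] [ 0.38654996  0.59249488 -0.38606313  0.59201706] 1.0011285177927667 0.0187
```

View pics/top0.png

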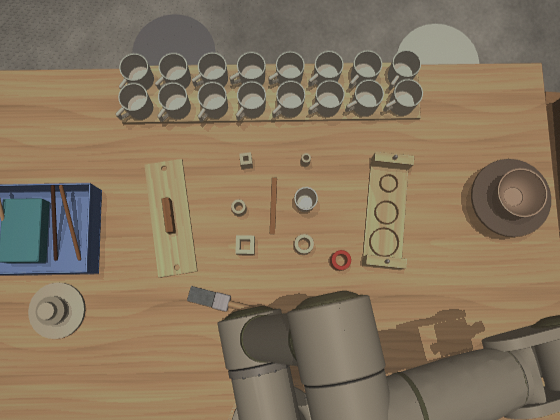

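View pics/side0.png

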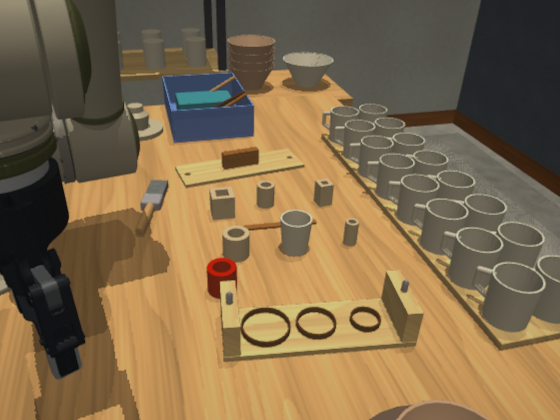

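View pics/wrist0.png

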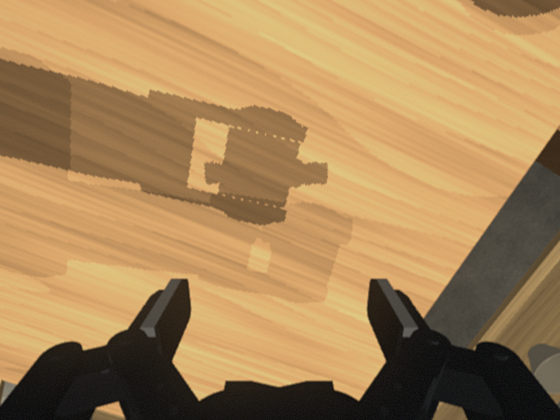

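```bash
python3 - <<'E'
import cv2, numpy as np
a=cv2.imread("pics/top0.png")
cv2.imwrite("pics/c1.png",cv2.resize(a[145:275,225:425],None,fx=4,fy=4,interpolation=cv2.INTER_CUBIC))
cv2.imwrite("pics/c2.png",cv2.resize(a[150:285,140:280],None,fx=4,fy=4,interpolation=cv2.INTER_CUBIC))
E
```

```text
(no output)
```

View pics/c1.png

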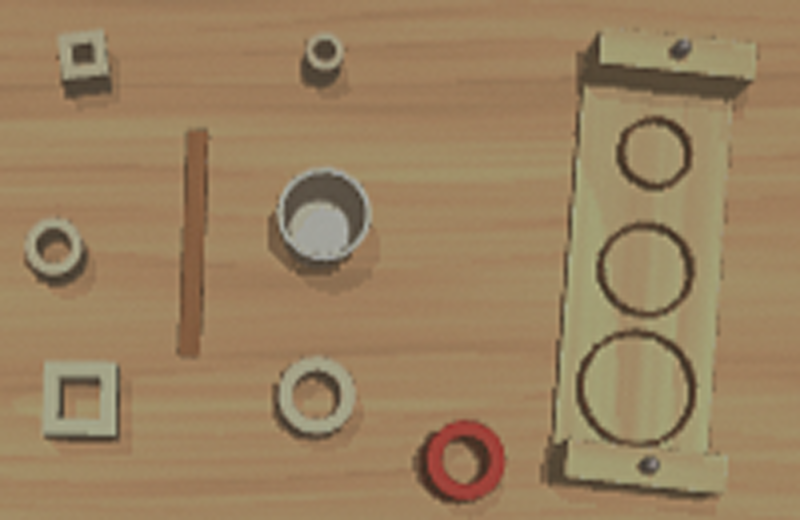

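View pics/c2.png

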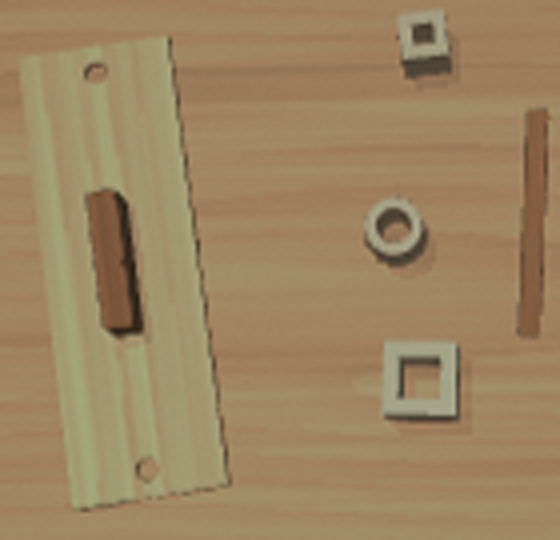

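```bash
cat > h.py <<'E'
from bench import env, kinematics, monitor, eyes, job
import cv2, numpy as np
from scipy.spatial.transform import Rotation as R
def ray(f,uv,z):
    K=f["mtx"];V=f["view"];Rm=V[:3,:3];c=-Rm.T@V[:3,3]
    d=Rm.T@np.linalg.solve(K,np.array([uv[0],uv[1],1.]))
    return c+d*((z-c[2])/d[2])
def proj(f,p):
    V=f["view"];q=f["mtx"]@(V[:3,:3]@np.asarray(p)+V[:3,3]);return q[:2]/q[2]
def quat(th):
    # tool x down, jaw (tool z) along horizontal direction th
    x=np.array([0,0,-1.]);z=np.array([np.cos(th),np.sin(th),0]);y=np.cross(z,x)
    return R.from_matrix(np.c_[x,y,z]).as_quat()
def snap(n,name):
    f=eyes.grab_frame(n);cv2.imwrite(f"pics/{name}.png",f["frame"][:,:,::-1]);return f
E
python3 - <<'E'
from h import *
f=snap("top","top1"); im=f["frame"]
hsv=cv2.cvtColor(im,cv2.COLOR_RGB2HSV)
for n,(u,v) in dict(L=(304,244),M=(239,207),S=(306,158),SL=(245,245),SS=(246,160)).items():
    w=20;sub=hsv[v-w:v+w,u-w:u+w]
    m=((sub[...,1]<75)&(sub[...,2]>140)).astype(np.uint8)
    cs,_=cv2.findContours(m,cv2.RETR_EXTERNAL,cv2.CHAIN_APPROX_NONE)
    c=max(cs,key=cv2.contourArea).reshape(-1,2)+[u-w,v-w]
    p=np.array([ray(f,q,0.05)[:2] for q in c],np.float32)
    (cx,cy),r=cv2.minEnclosingCircle(p); print(n,round(cx,4),round(cy,4),"d",round(2*r*1000,1),len(c),cv2.minAreaRect(p))
# rack pins tops, base; cover holes
for n,uv,z in [("pinA",(225+680/4,145+46/4),.088),("pinB",(225+649/4,145+462/4),.088),("holeA",(140+97/4,150+72/4),.008),("holeB",(140+148/4,150+468/4),.008),
 ("ringS",(225+655/4,145+153/4),.02),("ringM",(225+646/4,145+270/4),.02),("ringL",(225+637/4,145+388/4),.02),("handle",(140+106/4,150+262/4),.048),("cup",(225+324/4,145+215/4),.08)]:
    print(n,ray(f,uv,z).round(4))
E
```

```text
L 0.452 -0.0774 d 47.6 51 ((0.4528825879096985, -0.07811497896909714), (0.045144423842430115, 0.045200616121292114), 88.97817993164062)
M 0.5493 0.0868 d 35.4 37 ((0.5484059453010559, 0.08770465105772018), (0.03286268562078476, 0.03342074900865555), 89.57109832763672)
S 0.6742 -0.0888 d 23.3 23 ((0.6744557619094849, -0.0889766663312912), (0.020583242177963257, 0.021258678287267685), 88.55915832519531)
SL 0.453 0.0708 d 62.5 69 ((0.45302197337150574, 0.07185250520706177), (0.04504137113690376, 0.04513297230005264), 88.99495697021484)
SS 0.6744 0.0665 d 39.3 40 ((0.674479603767395, 0.066801056265831), (0.028885046020150185, 0.029879074543714523), 6.402030944824219)
pinA [ 0.6621 -0.3095  0.088 ]
pinB [ 0.4029 -0.2767  0.088 ]
holeA [0.6618 0.2829 0.008 ]
holeB [0.4013 0.246  0.008 ]
ringS [ 0.6083 -0.3051  0.02  ]
ringM [ 0.5312 -0.2952  0.02  ]
ringL [ 0.4548 -0.2856  0.02  ]
handle [0.5287 0.2669 0.048 ]
cup [ 0.5598 -0.0843  0.08  ]
```

```bash
cat >> h.py <<'E'
def go(p,th):
    """reach, choosing the half turn nearest the present joints"""
    j=np.array(monitor.sense()["joints"]);best=None
    for k in (0,np.pi):
        q=kinematics.ik(p,quat(th+k))
        if q is not None:
            c=np.abs(np.array(q)-j).max()
            if best is None or c<best[0]: best=(c,quat(th+k))
    env.reach(p,best[1])
def st(t=""):
    s=monitor.sense();print(t,"t",round(s["clock"],1),"p",np.round(s["position"],4),"gap",round(s["finger_gap"],3),"F",np.round(s["contact_force"],1))
def pick(x,y,th,z=.018):
    go([x,y,.13],th);env.movel([x,y,z],.15);env.close_gripper(30);st("closed")
    env.movel([x,y,.15],.25);st("lifted")
def place(x,y,th,z=.03):
    go([x,y,.15],th);g=env.movel([x,y,z],.12,guard=6);st(f"down {g}")
    env.release();env.movel([x,y,.15],.25)
E
python3 - <<'E'
from h import *
env.movel([.25,-.42,.25],.3)
pick(.452,-.0774,np.radians(103))
f=snap("wrist","w1");snap("top","top2")
E
```

```text
closed t 3.5 p [ 0.4523 -0.0775  0.0187] gap 0.576 F [-1.6  0.2  6.6]
lifted t 4.1 p [ 0.4514 -0.0771  0.1489] gap 0.571 F [-0.5 -0.1 -2.6]
```

```bash
python3 - <<'E'
from h import *
place(.455,-.2845,np.radians(82.8))
pick(.5490,.0870,np.radians(95)); 
E
```

```text
down False t 6.2 p [ 0.4554 -0.2847  0.0307] gap 0.573 F [-0.4 -0.4 -0.9]
closed t 10.1 p [0.5493 0.087  0.0186] gap 0.442 F [-1.1 -0.2  5.2]
lifted t 10.8 p [0.5482 0.087  0.1485] gap 0.441 F [ 0.1 -0.1 -1.2]
```

```bash
python3 - <<'E'
from h import *
place(.532,-.294,np.radians(82.8),.0292)
pick(.6742,-.0888,np.radians(90)) 
place(.609,-.304,np.radians(82.8),.0292)
# wrist views, above rack
env.movel([.53,-.294,.30],.3)
f=snap("wrist","w2");st()
snap("top","top3")
for p in ([.6621,-.3095,.088],[.4029,-.2767,.088]): print(proj(f,p))
E
```

```text
down True t 13.2 p [ 0.5314 -0.2933  0.0286] gap 0.439 F [-0.9  0.1  4.7]
closed t 16.9 p [ 0.6744 -0.0889  0.0183] gap 0.292 F [-1.4  1.1  3.1]
lifted t 17.6 p [ 0.6735 -0.0886  0.1481] gap 0.293 F [-0.5  0.2 -0.9]
down True t 19.5 p [ 0.6085 -0.3032  0.0283] gap 0.293 F [-1.3  0.6  5.3]
 t 21.5 p [ 0.5301 -0.2937  0.2969] gap 1.005 F [-0.2 -0.3 -0.1]
[277.95738251  54.4801804 ]
[278.05553597 280.74803846]
```

View pics/w2.png

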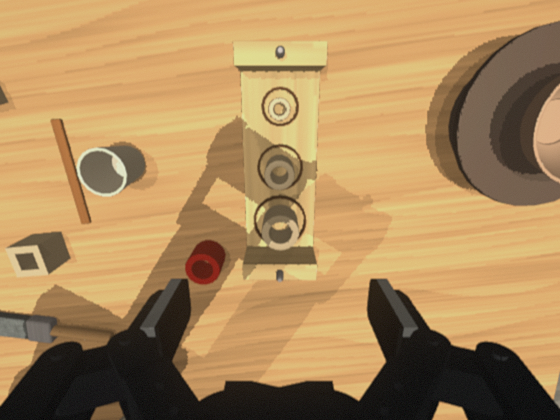

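View pics/top3.png

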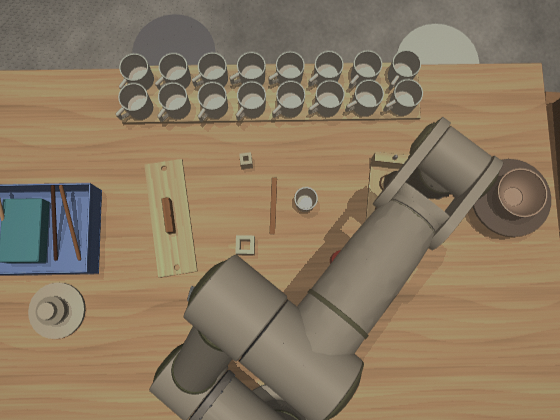

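```bash
cat >> h.py <<'E'
def toolcam(f):
    s=monitor.sense();Rt=R.from_quat(s["ee_rot"]).as_matrix();V=f["view"]
    c=-V[:3,:3].T@V[:3,3];return Rt.T@(c-s["position"]),Rt.T@V[:3,:3].T[:,2],s
E
python3 - <<'E'
from h import *
f=eyes.grab_frame("wrist");c,d,s=toolcam(f);print(c.round(4),d.round(3),s["ee_rot"].round(3),np.round(s["joints"],2))
a=cv2.imread("pics/w2.png")
cv2.imwrite("pics/c3.png",cv2.resize(a[30:290,220:340],None,fx=2.2,fy=2.2,interpolation=cv2.INTER_CUBIC))
# where must TCP be for a target to be at the picture centre with TCP 60mm above target z
q=quat(np.radians(82.8)+ (0 if 1 else np.pi))
Rt=R.from_quat(s["ee_rot"]).as_matrix()
h=0.06
cw=Rt@c;dw=Rt@d; k=(h+cw[2])/-dw[2]; off=(cw+k*dw)[:2]; print("offset",off,"dist",k, "tool z dir",Rt[:,2])
E
```

```text
[-0.1426  0.0846  0.0007] [ 0.944 -0.329 -0.   ] [-0.53  -0.471  0.531 -0.464] [-0.7   0.47  1.1  -0.    1.58  1.  ]
offset [ 0.01346582 -0.00202301] dist 0.21438806607345684 tool z dir [-0.12479843 -0.99216862 -0.00517581]
```

View pics/c3.png

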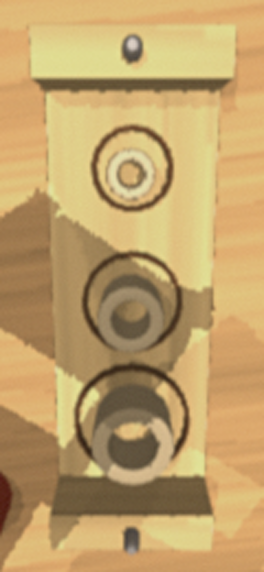

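```bash
python3 - <<'E'
from h import *
th=np.radians(82.8);a=th-np.pi/2;u=np.array([np.cos(a),np.sin(a)])
for n,p in (("A",[.6621,-.3095]),("B",[.4029,-.2767])):
    t=np.array(p)-.04*u;go([*t,.148],th);env.hold(.3);f=snap("wrist","pin"+n);print(n,proj(f,[*p,.088]));st()
    np.savez("pin"+n,**{k:f[k] for k in("frame","mtx","view")},pos=monitor.sense()["position"],q=monitor.sense()["ee_rot"])
th=np.radians(98.06);a=th-np.pi/2;u=np.array([np.cos(a),np.sin(a)])
env.movel([.36,-.27,.3],.3)
for n,p in (("A",[.6618,.2829]),("B",[.4013,.2460])):
    t=np.array(p)-.04*u
    if n=="A": go([*t,.15],th)
    else: env.movel([*(np.array([.53,.265])),.15],.3);
    if n=="B": go([*t,.15],th)
    env.movel([*t,.068],.3);env.hold(.3);f=snap("wrist","hole"+n);print(n,proj(f,[*p,.008]));st()
    np.savez("hole"+n,**{k:f[k] for k in("frame","mtx","view")},pos=monitor.sense()["position"],q=monitor.sense()["ee_rot"])
    env.movel([*t,.15],.3)
im=np.vstack([np.hstack([cv2.imread(f"pics/{k}{n}.png") for n in "AB"]) for k in("pin","hole")])
cv2.imwrite("pics/four.png",cv2.resize(im,(800,600)))
E
```

```text
A [276.95066192 178.42937358]
 t 22.7 p [ 0.6224 -0.3047  0.149 ] gap 0.997 F [-0.   0.6 -0.7]
B [277.51539838 179.33705825]
 t 24.1 p [ 0.3635 -0.2717  0.1479] gap 0.999 F [-0.5  0.9  0.5]
A [277.75783774 179.10910171]
 t 27.7 p [0.6227 0.2774 0.0693] gap 1.0 F [-0.9  0.2  0.2]
B [277.90356599 179.41477542]
 t 30.1 p [0.3622 0.2406 0.0689] gap 0.998 F [-0.1 -0.4  0.3]
```

View pics/four.png

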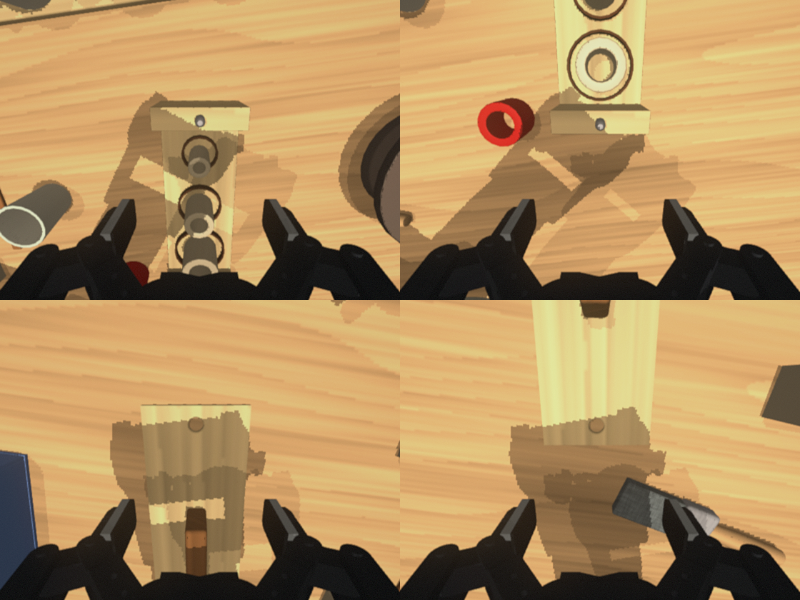

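```bash
python3 - <<'E'
import cv2,numpy as np
t=[]
for k in("pinA","pinB","holeA","holeB"):
    a=cv2.imread(f"pics/{k}.png")[155:200,255:305]; t.append(cv2.resize(a,None,fx=8,fy=6.6666*1.2,interpolation=cv2.INTER_NEAREST)[:300])
    t[-1]=cv2.resize(a,(400,300*1),interpolation=cv2.INTER_NEAREST)
cv2.imwrite("pics/c4.png",np.vstack([np.hstack(t[:2]),np.hstack(t[2:])]))
E
```

```text
(no output)
```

View pics/c4.png

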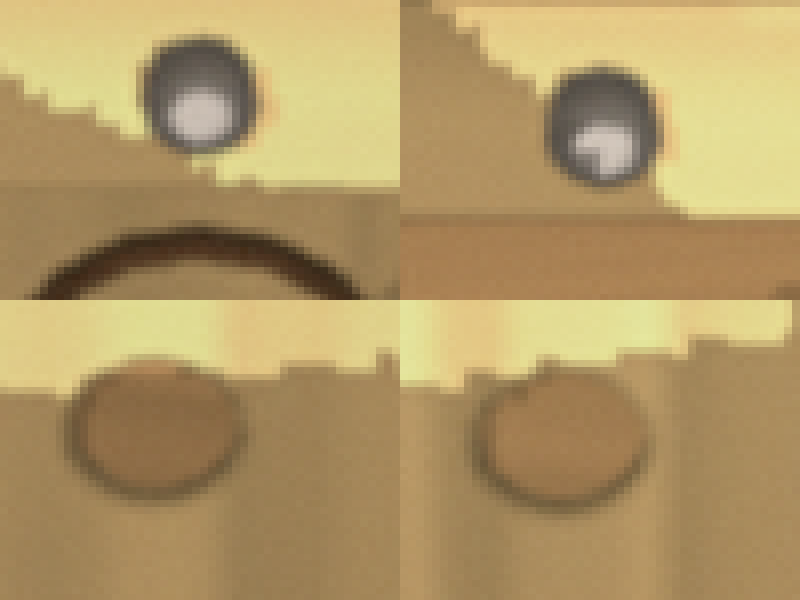

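```bash
python3 - <<'E'
from h import *
P={}
for n,uv,z in (("pinA",(279.6,172.25),.088),("pinB",(280.5,177.5),.088),("holeA",(274.4,174.3),.008),("holeB",(275.1,175.6),.008)):
    d=np.load(n+".npz");P[n]=ray(d,uv,z)[:2]
for k in("pin","hole"):
    A,B=P[k+"A"],P[k+"B"];d=A-B;print(k,A.round(4),B.round(4),"mid",((A+B)/2).round(4),"len",np.linalg.norm(d).round(4),"ang",np.degrees(np.arctan2(d[1],d[0])).round(3))
E
```

```text
pin [ 0.666  -0.3118] [ 0.4039 -0.2788] mid [ 0.5349 -0.2953] len 0.2642 ang -7.167
hole [0.6647 0.2856] [0.4036 0.2482] mid [0.5341 0.2669] len 0.2638 ang 8.142
```

```bash
python3 - <<'E'
from h import *
th=np.radians(90+8.142)
env.movel([.5341,.2669,.2],.3)
go([.5341,.2669,.12],th)
env.movel([.5341,.2669,.018],.12);st();env.close_gripper(70);st("closed")
f=snap("wrist","g0")
np.savez("g0",**{k:f[k] for k in("frame","mtx","view")},pos=monitor.sense()["position"],q=monitor.sense()["ee_rot"])
env.movel([.5341,.2669,.06],.1);st("lifted");env.hold(.3)
f=snap("wrist","g1");st()
np.savez("g1",**{k:f[k] for k in("frame","mtx","view")},pos=monitor.sense()["position"],q=monitor.sense()["ee_rot"])
a=cv2.imread("pics/g0.png");b=cv2.imread("pics/g1.png")
cv2.imwrite("pics/g01.png",cv2.resize(np.hstack([a,b]),(800,300)))
cv2.imwrite("pics/g1z.png",cv2.resize(b[20:140,200:360],None,fx=5,fy=5,interpolation=cv2.INTER_NEAREST))
E
```

```text
t 32.7 p [0.5347 0.2671 0.0189] gap 0.998 F [ 0.1 -0.4  0.7]
closed t 33.3 p [0.5343 0.267  0.0184] gap 0.223 F [-0.8 -0.6  2.8]
lifted t 33.9 p [0.5337 0.2668 0.0595] gap 0.223 F [-0.1 -0.7 -3.4]
 t 34.3 p [0.534  0.2669 0.0596] gap 0.221 F [-0.2 -0.1 -3. ]
```

View pics/g01.png

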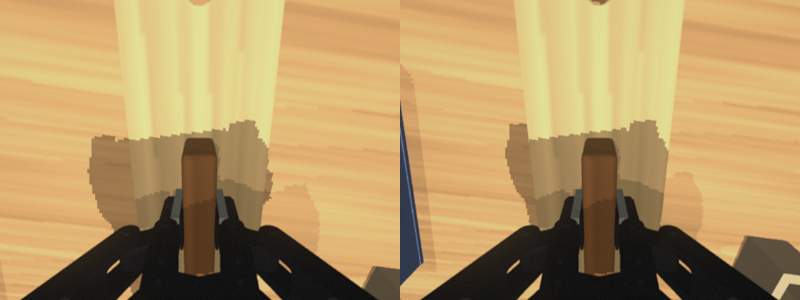

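View pics/g1z.png

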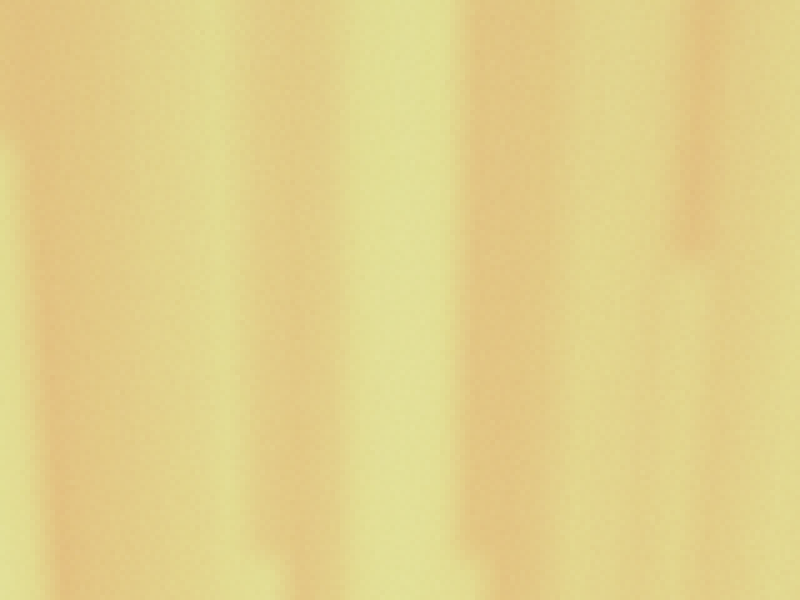

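```bash
python3 - <<'E'
import cv2,numpy as np
t=[cv2.resize(cv2.imread(f"pics/{k}.png")[0:24,256:306],(800,384),interpolation=cv2.INTER_NEAREST)[:300] for k in("g0","g1")]
cv2.imwrite("pics/c5.png",np.vstack(t))
from h import *
for k,z in(("g0",.008),("g1",.008+.0412)):
    d=np.load(k+".npz")
    print(k,proj(d,[.6647,.2856,z]), d["pos"], ray(d,(279,0),z),ray(d,(280,0),z))
E
```

```text
g0 [277.07449965 -14.08873186] [0.53431949 0.26694288 0.01834388] [0.65989104 0.2841067  0.008     ] [0.65995023 0.2836925  0.008     ]
g1 [276.92926983 -15.55102883] [0.53396034 0.26687175 0.05963308] [0.65940513 0.28397883 0.0492    ] [0.65946425 0.2835652  0.0492    ]
```

View pics/c5.png

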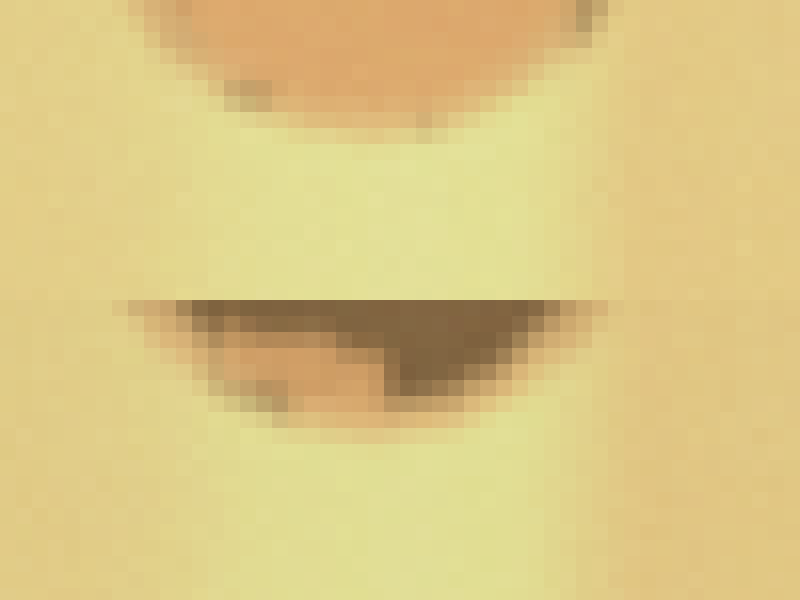

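```bash
python3 - <<'E'
from h import *
for k,z,v in(("g0",.008,8.5),("g1",.0492,8.8)):
    d=np.load(k+".npz");e=ray(d,(279.1,v),z)[:2]
    Rt=R.from_quat(d["q"]).as_matrix();zt=Rt[:,2];yt=Rt[:,1]
    a=np.arctan2(-zt[0]*np.sign(zt[1]),abs(zt[1]));u=np.array([np.cos(a),np.sin(a)]);n=np.array([-u[1],u[0]])
    h=e+.007*u; r=h-d["pos"][:2]; print(k,np.degrees(a),"hole rel tool",(r@u).round(4),(r@n).round(4))
    for m in("holeA","holeB"): pass
for A,B,c,a in(([.6647,.2856],[.4036,.2482],[.53432,.26694],8.142),):
    u=np.array([np.cos(np.radians(a)),np.sin(np.radians(a))]);n=np.array([-u[1],u[0]])
    print([( (np.array(x)-c)@u, (np.array(x)-c)@n) for x in(A,B)])
# bias cross check: pin/hole mids in tool frame offsets
for k in("pinA","pinB","holeA","holeB"):
    d=np.load(k+".npz");print(k,d["pos"].round(4),R.from_quat(d["q"]).as_matrix()[:,2].round(4),R.from_quat(d["q"]).as_matrix()[:,0].round(4))
E
```

```text
g0 8.142178671237474 hole rel tool 0.1307 -0.0008
g1 8.140497296713036 hole rel tool 0.1304 -0.0009
[(np.float64(0.1317085416992873), np.float64(6.591439749026187e-06)), (np.float64(-0.13205644468877856), np.float64(-3.763189565906313e-05))]
pinA [ 0.6224 -0.3047  0.149 ] [-1.256e-01 -9.921e-01  7.000e-04] [ 1.1e-03 -8.0e-04 -1.0e+00]
pinB [ 0.3635 -0.2717  0.1479] [-1.250e-01 -9.922e-01 -1.000e-04] [-1.e-04  1.e-04 -1.e+00]
holeA [0.6227 0.2774 0.0693] [ 1.402e-01 -9.901e-01 -2.000e-04] [ 1.8e-03  5.0e-04 -1.0e+00]
holeB [0.3622 0.2406 0.0689] [ 1.403e-01 -9.901e-01 -3.000e-04] [ 1.7e-03  6.0e-04 -1.0e+00]
```

```bash
python3 - <<'E'
from h import *
env.movel([.534,.2669,.2],.2)
T=[.5354,-.2945];th=np.radians(90-7.167)
go([*T,.2],th);env.hold(.2);env.movel([*T,.125],.15);env.hold(.4);st("hover")
snap("side","s1");f=snap("wrist","wh");snap("top","t4")
a=cv2.imread("pics/s1.png")
cv2.imwrite("pics/c6.png",cv2.resize(a[230:380,190:440],None,fx=3.2,fy=3.2,interpolation=cv2.INTER_CUBIC))
b=cv2.imread("pics/t4.png")
cv2.imwrite("pics/c7.png",np.vstack([cv2.resize(cv2.imread("pics/wh.png")[0:40,230:330],(800,320)),cv2.resize(b[140:175,350:450],(800,280))]))
E
```

```text
hover t 38.4 p [ 0.5355 -0.2946  0.1253] gap 0.222 F [-0.4 -0.3 -2. ]
```

View pics/c6.png

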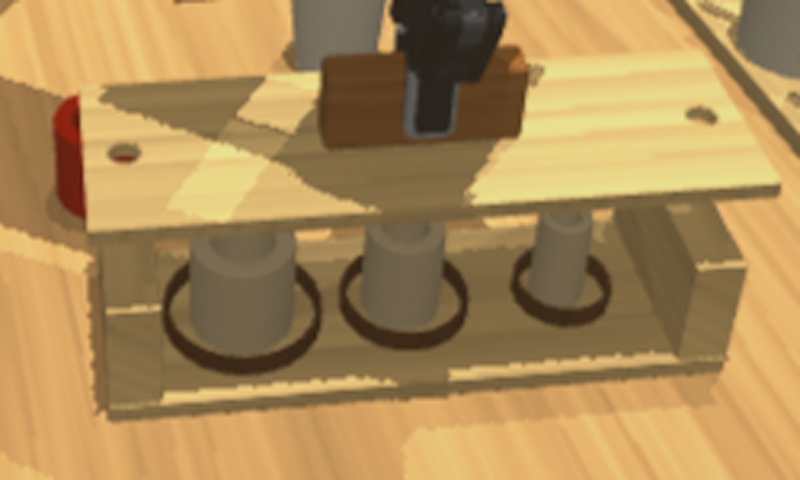

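View pics/c7.png

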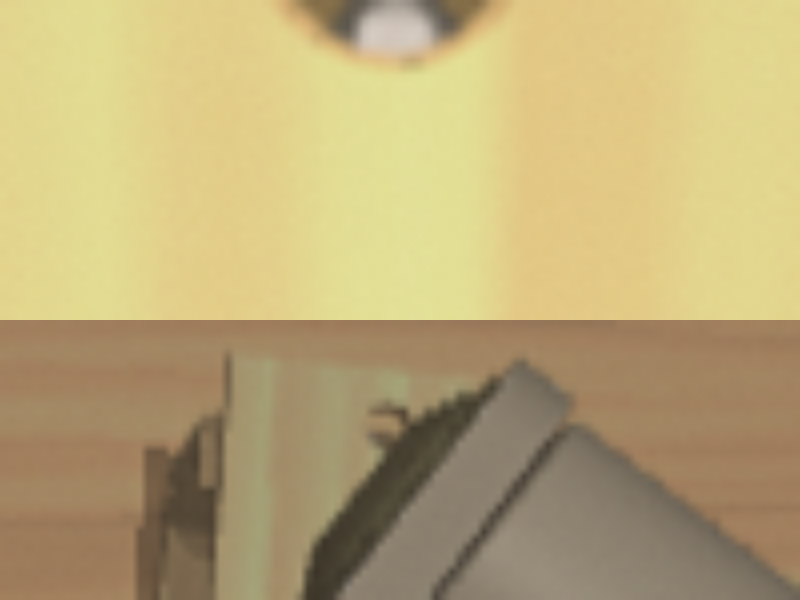

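```bash
python3 - <<'E'
from h import *
T=[.5354,-.2945]
g=env.movel([*T,.090],.06,guard=8);st(g)
if not g: g=env.movel([*T,.0855],.03,guard=8);st(g)
snap("side","s2");snap("wrist","w5")
a=cv2.imread("pics/s2.png")
cv2.imwrite("pics/c8.png",cv2.resize(a[230:380,190:440],None,fx=3.2,fy=3.2,interpolation=cv2.INTER_CUBIC))
E
```

```text
False t 39.3 p [ 0.5356 -0.2946  0.0902] gap 0.222 F [ 0.8 -0.1 -3.1]
True t 39.5 p [ 0.5359 -0.295   0.0863] gap 0.222 F [ 0.3 -1.1  3.9]
```

View pics/c8.png

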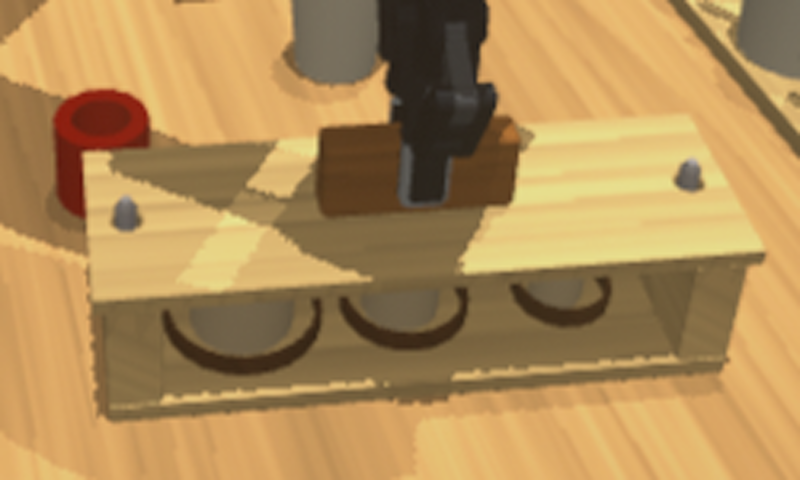

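Both pins are through, and the cover has seated: contact came at TCP z = 0.086, as expected. Next I release, back away and check.

```bash
python3 - <<'E'
from h import *
env.release();env.hold(.2)
env.movel([.5354,-.2945,.25],.2)
env.movel([.40,-.15,.35],.3);env.hold(.3);st()
f=snap("side","s3");snap("top","t5")
a=cv2.imread("pics/s3.png");b=cv2.imread("pics/t5.png")
cv2.imwrite("pics/c9.png",cv2.resize(a[230:380,190:440],None,fx=3.2,fy=3.2,interpolation=cv2.INTER_CUBIC))
E
```

```text
t 42.6 p [ 0.4002 -0.1504  0.3493] gap 0.999 F [ 0.1 -1.4 -0.9]
```

View pics/c9.png

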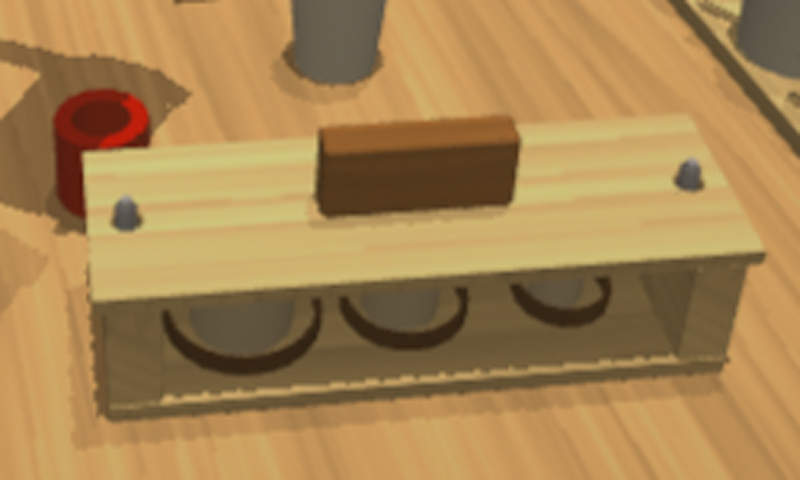

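View pics/t5.png

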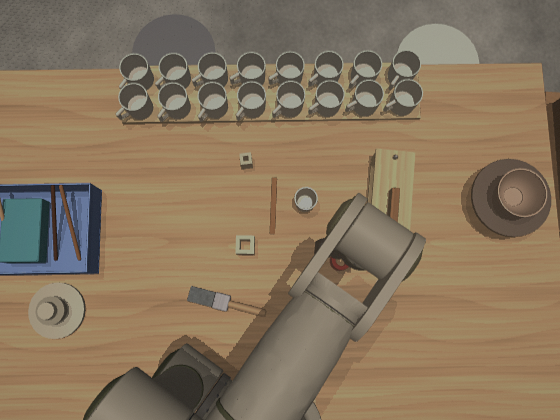

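The side view shows the cover flat on both end boards, with a pin through each hole and the props standing in their rings. In the top view the square props are still at (246,160) and (245,245), where they started.

```bash
python3 -c "
from bench import job
print(job.hand_in())"
```

```text
the job is handed in; nothing more can be done
None
```

The rack is packed and closed, and I handed the job in at about 43 s on the robot's clock.

- **Props:** The large, medium and small round props stand upright in their own rings. I checked this in the wrist and side views before closing the rack.
- **Left alone:** The two square props stand where they were. I did not touch the red tube or the grey cup.
- **Cover:** It was lowered handle up until contact at TCP z = 0.086 m, the height expected for a closed cover. The final side view shows both pins through the holes and the plate flat on both end boards, with the gripper open and clear.
- **Measurement disagreements:** The top and wrist cameras differed by about 2–4 mm on the pins and holes. Closing the gripper on the handle also moved the cover about 0.9 mm sideways. I allowed for the sideways shift in the placing, and the wrist view just before lowering showed the pin centred across the far hole.
- **Failed checks:** None.

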